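# Rock the stuck reducer bushing out of the reel stand

### The job

The pale square reducer bushing is stuck fast between the sprung tongues of the reel stand's socket, and it has to come out so that the one for a thicker spindle can go in. Grip it by its boss and rock it from side to side, left and right between the two tongues, a few times each way until it walks up out of the socket; do not pull it straight up, because the loose stand would come up with it: the stand must stay flat on the bench where it is, and the other things on the bench are left alone. Finish while holding: keep the bushing in the gripper, upright and still, straight above its socket and just clear of it, its underside 1 to 3 cm above the rim.

Things in the scene. Friction and masses are not known exactly. Their poses are not given: they have to be found in the camera images.
- stand: reel stand, dark steel, 2.5 kg, standing loose on the bench: foot plate 170 x 170 x 10 mm with a square socket tube welded upright on its middle (60 x 60 mm outside, 3 mm wall, rim 60 mm above the bench, open at the top). Origin: centre of the plate's underside, on the socket's axis; z up, +y its left, -y its right side (seen from the robot)
- socket_rim (a point): centre of the socket's mouth, level with its rim, 60 mm above the stand's origin; axes as the stand's
- bead_left (a point): middle of the bead of the left (+y) sprung tongue, where it touches the bushing, 24 mm left of the socket's axis and 8 mm below the rim. The tongue is bright steel, 28 mm wide, between two slits in the socket's left wall; its bead presses on the bushing with about 30 N (4 N more per mm it is pushed out)
- bead_right (a point): the same on the right (-y) tongue. Together the two beads resist a straight pull with 30 to 40 N, more than the stand weighs; each alone with half of that. The front and back walls of the socket leave 1 mm of play and do not grip
- bushing: reducer bushing, off-white nylon, 0.14 kg, loose but wedged in the socket. From below: plug 52 (x) x 48 (y) x 28 mm high, inside the socket; flange 64 x 64 x 6 mm that sits on the rim; square grip boss 34 x 34 x 40 mm. Origin: centre of the plug's underside, 32 mm above the stand's origin when seated; z up, axes parallel to the stand's
- boss_top (a point): centre of the boss's top face with its 16 mm spindle hole, 74 mm above the bushing's origin (106 mm above the bench when seated). It can lean some 6 degrees left or right; 5 will do. Leaning over one bead, the bushing is held there and slides up the other bead, so each lean from one side right over to the other raises it about 4 mm; 20 mm up it is clear of the beads, 28 mm up of the rim
- tumbler: bystander: blue enamelled steel tumbler, 76 mm across, 95 mm high; origin at the centre of its underside
- pen_tin: bystander: steel tin of pens, 76 mm across, pens up to about 175 mm high; origin at the centre of its underside
- empty_reel: bystander: small empty black plastic reel standing on its flange, 124 mm across, 100 mm high; origin at the centre of its underside
- parts_tray: bystander: open white plastic tray 100 x 160 x 60 mm; origin at the centre of its underside
Things that resemble listed ones, but are neither listed nor needed, are in the scene too. Leave any orange look-alike of the bushing alone. Of the things like the stand, leave any that is blue; of the rest the larger one is meant.

How it is judged (in metres and radians):
On the way, in this order (a step that is already met when the one before it is completed fails the run):
1. the bushing, still in its socket, is rocked over to the left (+y) (y of boss_top in the frame of stand above 0.0025 m and angle between bushing's own z axis and vertical above 0.045 rad and z of bushing in the frame of socket_rim below -0.003 m and contact force between the fingers and bushing above 1 N), for 0.05 s.
2. then, still in its socket, over to the right (-y) (y of boss_top in the frame of stand below -0.0025 m and angle between bushing's own z axis and vertical above 0.045 rad and z of bushing in the frame of socket_rim below -0.003 m and contact force between the fingers and bushing above 1 N), for 0.05 s.
3. the bushing is out of the socket (z of bushing in the frame of socket_rim above 0.004 m and contact force between bushing and stand below 0.3 N and contact force between the fingers and bushing above 1 N), for 0.1 s.
At the end, for the whole second after the job is handed in: The bushing is held in the fingers alone, upright within about 8 degrees and still, its underside 6 to 40 mm above the socket's rim and within 20 mm of the socket's axis, touching nothing of the stand; the stand is flat on the bench within 30 mm of where it began (z of bushing in the frame of socket_rim between 0.006 and 0.04 m and horizontal distance between bushing and socket_rim below 0.02 m and angle between bushing's own z axis and vertical below 0.15 rad and linear speed of bushing below 0.02 m/s and contact force between the fingers and bushing above 1 N and contact force between bushing and stand below 0.3 N and angle between stand's own z axis and vertical below 0.03 rad and height (world z) of stand below 0.003 m and distance of stand from where it was at the start of the episode below 0.03 m); the arm keeps its last pose, push and grip.
It fails at once if the stand is lifted or tipped off the bench (height (world z) of stand above 0.008 m or angle between stand's own z axis and vertical above 0.06 rad).
It fails at once if the stand is dragged more than 30 mm (distance of stand from where it was at the start of the episode above 0.03 m).
It fails at once if a bystander is knocked or moved more than 20 mm (distance of any of tumbler, pen_tin, empty_reel, parts_tray from where it was at the start of the episode above 0.02 m).
It also fails if it takes over 61 s, if anything falls off the work surface, if the arm or the gripper's body presses on something with over 40 N, if the wrist force passes 120 N, or if a joint passes its speed limit or range.

### The arm

A 6-joint arm with a two-finger parallel gripper is mounted at the origin on the work surface. World frame = base frame: x ahead of the robot, y to its left, z up, the work surface at z = 0. Lengths are in mm, angles in rad, forces in N, time in s.
With the tool pointing down it reaches from about 350 to 875 mm from the base axis. Payload 4.2 kg.
Tool frame: the origin (TCP) lies between the finger pads; the fingertips stand 25 mm ahead of it and the grasp point (between the pads) lies 6 mm ahead of it; z points along the fingers, y is the line along which they close (so a half turn about z gives the same grasp; the last joint's range is limited). The gripper opens to 85 mm and grips with 20 to 120 N. Pads are 22 mm wide; open, the fingers measure 114 mm over their backs; the gripper's body (76 mm by 85 mm) begins 54 mm behind the grasp point. The pads swing forward as they close: fully open they stand 13 mm farther back than shut.
Start: joints at [1.567, 0.385, 0.008, 0, -1.194, -0.259], TCP at [162.334, 603.529, 229.512] pointing down, gripper open.
Joint ranges: [-3.14, 3.14], [-1.21, 2.06], [-1.07, 1.41], [-3.16, 2.05], [-2.99, -0.16], [-3.1, 3.1]. Speed limits (rad/s): [2.79, 2.79, 3.14, 3.14, 3.14, 3.14].

### API

Orientations are given as a unit quaternion [x, y, z, w].
In Python, from bench import arm gives the robot as it stands.
- The arm moves only by the shell command python3 -m pendant 'ROWS'. ROWS is JSON, a list of rows, each a list of 7 numbers: the shift along the tool's x, y, z in m, then the turn, a rotation vector about the tool's x, y, z in degrees, then the finger opening in m, from 0 to 0.0854. In form: [[x, y, z, wx, wy, wz, fingers], ...]. A call has 1 to 12 rows; each row shifts and turns the commanded pose from where the row before left it, along the tool's axes as they then stand; what a row does not reach is not made up. A row lasts 1/10 s, in which the tool goes at most 50 mm and 8.59 degrees, less where a joint would pass 70% of its speed; a pose out of reach is approached as far as the arm can. A call is refused whole if a number of a shift passes 0.05 or a number of a turn 8.59, either way. A call with a gripper value outside its range is refused whole. The fingers move at their own pace and stop on an object; the grip force is fixed at half the most. Time passes only in rows, so rows that do not move let the fingers close. It gives the time, the measured TCP pose, the force, the opening and the grip force at its end, in the units of the state.
- arm.read_state(): the state, without advancing time (a new reading comes with each control period).
- arm.get_image(name): name is "scene" or "top"; returns a dict with "image" (384x512x3 uint8, red, green, blue), "fx", "fy", "cx", "cy" (pixels), "k1" (the pictures are not rectified: a ray, as slopes to the right and down, at radius r is drawn at 1 + k1 r^2 times it, then the intrinsics apply), "xyz" and "rotation" of the camera in the world. Camera axes: x right, y down, z forward; pixel columns grow to the right and rows downward; lengths in mm; the calibration is good to about 2 mm. A picture is of the moment at which its call begins. There is no depth.
- arm.job_done(): hands the job in; it is judged then, once.
The state is a dict: "clock": time; "joints": joint angles; "joint_vel": joint speeds; "joint_efforts": joint torques, N m; "position": TCP position; "ee_rot": TCP orientation; "contact_force": force on the tool from outside, world axes, zero at the start; "wrist_torque": the same for the moment, N m; "gripper_width": finger opening in mm; "grasp_force": force on a finger pad.
Only numpy, scipy, OpenCV 4.12 (cv2) and the standard library are available. Lean on these libraries where they do the work, as an engineer would, in place of code of your own. Each camera call takes 0.05 s, during which the arm holds its last target. There are 200 camera calls.

## Working session

There is one attempt and no reset: what is moved stays moved. The work goes in short steps, Python scripts to look and compute and a shell command to move; the robot and the scene stay as the last step left them, time stands still between calls to the robot, and variables do not carry over. Pictures are saved under pics/ and viewed, at most 10 in all, crops included, and the job is handed in when it is done.

```bash
mkdir -p pics; cat > h.py <<'E'
import numpy as np, cv2, json
from bench import arm
def snap(n,f):
    d=arm.get_image(n); cv2.imwrite(f'pics/{f}.png',cv2.cvtColor(d['image'],cv2.COLOR_RGB2BGR))
    np.savez(f'pics/{f}.npz',**{k:np.array(v) for k,v in d.items()}); return d
def load(f): return np.load(f'pics/{f}.npz')
def Rm(d):
    r=np.array(d['rotation'],float)
    if r.shape==(3,3): return r
    from scipy.spatial.transform import Rotation as R
    return R.from_quat(r).as_matrix()
def ray(d,u,v):
    K=np.array([[d['fx'],0,d['cx']],[0,d['fy'],d['cy']],[0,0,1]],float)
    p=cv2.undistortPoints(np.array([[[u,v]]],float),K,np.array([float(d['k1']),0,0,0]),None)[0,0] if 0 else None
    x=(u-float(d['cx']))/float(d['fx']); y=(v-float(d['cy']))/float(d['fy']); a,b=x,y
    for _ in range(30):
        s=1+float(d['k1'])*(a*a+b*b); a,b=x/s,y/s
    w=Rm(d)@np.array([a,b,1]); return np.array(d['xyz'],float),w/np.linalg.norm(w)
def atz(d,u,v,z):
    o,w=ray(d,u,v); return o+w*(z-o[2])/w[2]
def tri(*obs):
    A=np.zeros((3,3));b=np.zeros(3);L=[ray(*o) for o in obs]
    for o,w in L:
        P=np.eye(3)-np.outer(w,w);A+=P;b+=P@o
    p=np.linalg.solve(A,b); return p,[np.linalg.norm((np.eye(3)-np.outer(w,w))@(p-o)) for o,w in L]
E
python3 - <<'E'
from h import *
for n in ('scene','top'):
    d=snap(n,n+'0'); print(n,d['fx'],d['cx'],d['cy'],d['k1'],d['xyz'],d['rotation'])
print(arm.read_state())
E
```

```text
scene 357.0155041719098 255.8383588051515 191.54794518878543 -0.013912128915809636 [1309.82354985 -201.99635681  720.88843542] [ 0.70745858  0.54844464 -0.26580731 -0.35785097]
top 377.75417031145207 254.33435121392955 190.67550057254013 0.044129106655359615 [ 314.45778814   11.37884601 1021.61992645] [-0.65760433  0.74560104 -0.0805985   0.07169037]
{'clock': 0.1, 'joints': array([ 1.56663425e+00,  3.85484972e-01,  6.79055460e-03, -4.21406698e-04,
       -1.19400435e+00, -2.58586501e-01]), 'joint_vel': array([ 0.0015379 , -0.00097032,  0.00339331,  0.00041141,  0.00020931,
        0.00101699]), 'joint_efforts': array([-4.11833407e-04, -3.93316305e+01,  1.88930136e+01,  4.19791639e+00,
       -2.55044659e-03,  5.14011703e-06]), 'position': array([162.19400005, 603.05740417, 228.54077008]), 'ee_rot': array([ 9.91372152e-01, -1.31073695e-01, -7.35854528e-05,  9.68380164e-04]), 'contact_force': array([ 0.54006956, -1.01747429, -0.09830442]), 'wrist_torque': array([0.01687881, 0.0403994 , 0.00298027]), 'grasp_force': 0.0, 'gripper_width': 85.37713577609486}
```

View pics/scene0.png

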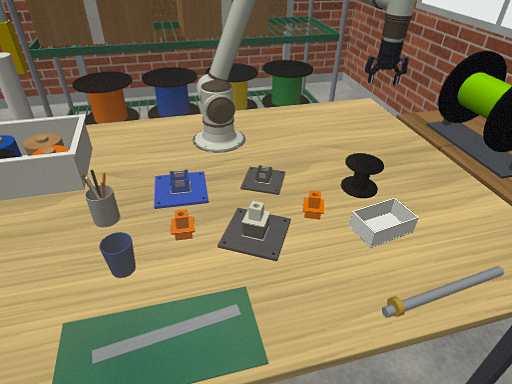

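View pics/top0.png

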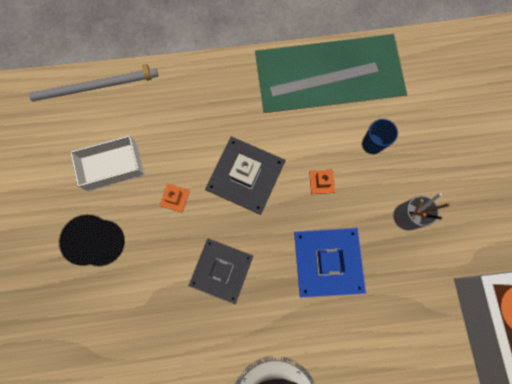

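Candidates for the stand, in top-view pixels: dark large plate (246,175) holding the pale bushing, dark small plate (222,271), empty, and blue plate (330,262). The bushing look-alikes are orange, at (175,197) and (322,181). The large dark stand with the off-white bushing fits the description. I'll confirm with one enlarged crop made from both views.

```bash
python3 - <<'E'
from h import *
a=cv2.imread('pics/top0.png')[130:220,200:295]; b=cv2.imread('pics/scene0.png')[190:265,210:300]
a=cv2.resize(a,(400,379),interpolation=cv2.INTER_CUBIC); b=cv2.resize(b,(400,333),interpolation=cv2.INTER_CUBIC)
c=np.zeros((379,800,3),np.uint8); c[:,:400]=a; c[:333,400:]=b; cv2.imwrite('pics/crop0.png',c)
E
```

```text
(no output)
```

View pics/crop0.png

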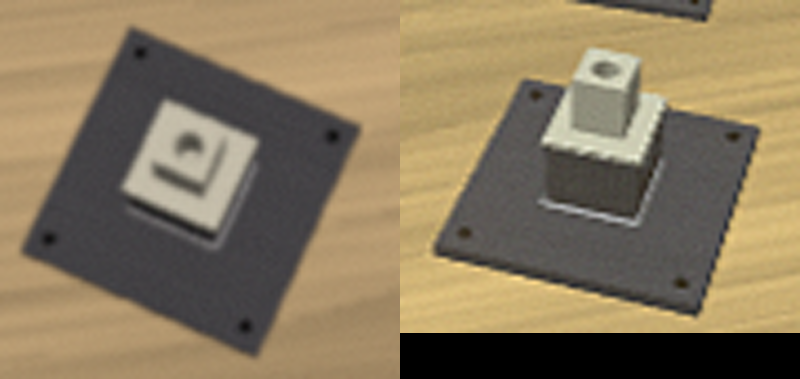

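Confirmed: the large dark plate carries the off-white bushing. The boss hole is at top ≈(245.1,164.4) and scene ≈(256.1,205.5), and all four plate corners are readable in both views.

```bash
cat > m.py <<'E'
from h import *
t=load('top0');s=load('scene0')
T=lambda x,y:(t,200+x/4.2105-.4,130+y/4.211-.4)
S=lambda x,y:(s,210+x/4.444-.4,190+y/4.44-.4)
P={}
for n,a,b in [('hole',(190,145),(205,69)),('fl+y+',(130,27),(297,315)),('x+y-',(360,127),(35,252)),('x-y-',(256,355),(125,80)),('x-y+',(22,250),(358,130)),
  ('boss c -x-y top',(212,190),(184,50))]:
    p,e=tri(T(*a),S(*b)); P[n]=p; print(n,p.round(1),np.round(e,1), atz(*T(*a),10).round(1))
E
python3 - <<'E'
from m import *
c=[atz(*T(*a),10)[:2] for a in [(130,27),(360,127),(256,355),(22,250)]]
c=np.array(c); print('ctr',c.mean(0)); v=(c[0]-c[3]+c[1]-c[2]); print('yaw x',np.degrees(np.arctan2(v[1],v[0])),[np.linalg.norm(c[i]-c[i-1]).round(1) for i in range(4)])
cs=[S(*a) for a in [(297,315),(35,252),(125,80),(358,130)]]
c=np.array([atz(*a,10)[:2] for a in cs]); print('scene ctr',c.mean(0)); v=(c[0]-c[3]+c[1]-c[2]); print(np.degrees(np.arctan2(v[1],v[0])))
print('hole@106',atz(*T(190,145),106),atz(*S(205,69),106))
st=arm.read_state()
from scipy.spatial.transform import Rotation as R
print(R.from_quat(st['ee_rot']).as_matrix().round(3))
E
python3 - <<'E'
import cv2,numpy as np
o=np.zeros((600,800,3),np.uint8)
a=cv2.imread('pics/scene0.png')[210:245,235:280]; b=cv2.imread('pics/top0.png')[245:300,195:250];c=cv2.imread('pics/scene0.png')[155:200,155:285]
o[:300,:386]=cv2.resize(a,(386,300),interpolation=3);o[:300,400:700]=cv2.resize(b,(300,300),interpolation=3);o[310:580,:780]=cv2.resize(c,(780,270),interpolation=3)
cv2.imwrite('pics/crop1.png',o)
E
```

```text
hole [585.    1.8 106.2] [0.8 0.8] [613.7   1.6  10. ]
fl+y+ [702.4  30.2   3.7] [1.7 1.7] [700.5  31.8  10. ]
x+y- [ 613.5 -113.3    4. ] [0.9 0.9] [ 611.9 -111.6   10. ]
x-y- [469.1 -24.2   9.2] [0.5 0.5] [469.1 -23.7  10. ]
x-y+ [557.  118.3   7.8] [0.6 0.6] [556.7 118.7  10. ]
boss c -x-y top [557.5  -6.2 101.1] [1. 1.] [581.3  -9.1  10. ]
ctr [584.5394242    3.77450828]
yaw x -31.39531298072195 [np.float64(168.0), np.float64(168.6), np.float64(167.7), np.float64(167.2)]
scene ctr [588.95329325   0.86378828]
-31.222113550494825
hole@106 [585.27467572   2.54296686 106.        ] [584.74160132   1.0903027  106.        ]
[[ 0.966 -0.26  -0.   ]
 [-0.26  -0.966 -0.002]
 [ 0.     0.002 -1.   ]]
```

View pics/crop1.png

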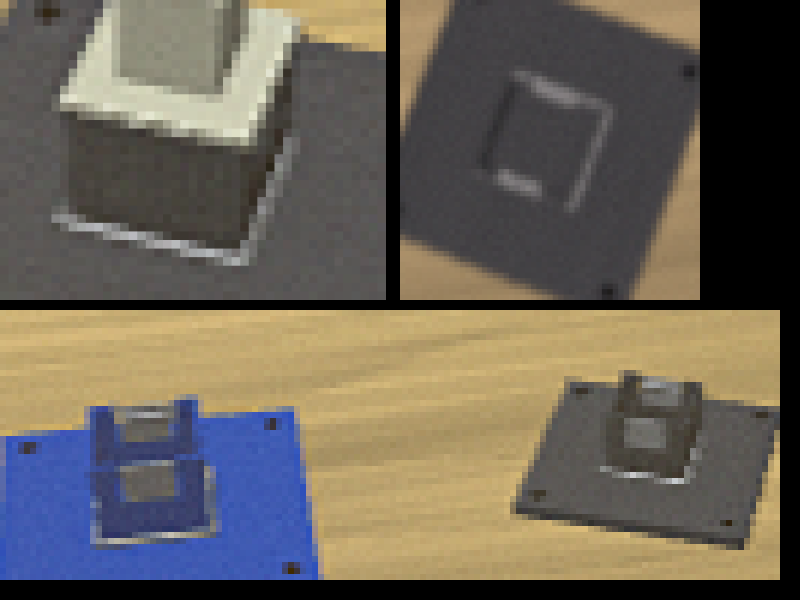

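In the crop, the pale bushing's socket front face is plain at scene ≈(250,228). The tongues are therefore on its ±y sides, and the stand's yaw is about -31.3°. The hole triangulates to (585, 2, 106), which matches the expected 106 mm height. I'll turn the tool so it closes along the stand's y axis, then travel above the stand.

```bash
python3 -m pendant '[[0,0,0,0,0,8.1,0.085],[0,0,0,0,0,8.1,0.085],[0.033,0.0145,0,0,0,0,0.085],[0.033,0.0145,0,0,0,0,0.085],[0.033,0.0145,0,0,0,0,0.085],[0.033,0.0145,0,0,0,0,0.085],[0.033,0.0145,0,0,0,0,0.085],[0.033,0.0145,0,0,0,0,0.085],[0.033,0.0145,0,0,0,0,0.085],[0.033,0.0145,0,0,0,0,0.085],[0.033,0.0145,0,0,0,0,0.085],[0.033,0.0145,0,0,0,0,0.085]]'
python3 -m pendant '[[0.033,0.0145,0,0,0,0,0.085],[0.033,0.0145,0,0,0,0,0.085],[0.033,0.0145,0,0,0,0,0.085],[0.033,0.0145,0,0,0,0,0.085],[0.033,0.0145,0,0,0,0,0.085],[0.033,0.0145,0,0,0,0,0.085],[0.033,0.0145,0,0,0,0,0.085],[0.033,0.0145,0,0,0,0,0.085],[0.033,0.0145,0,0,0,0,0.085],[0,0,0,0,0,0,0.085],[0,0,0,0,0,0,0.085],[0,0,0,0,0,0,0.085]]'
cat > go.py <<'E'
from h import *
from scipy.spatial.transform import Rotation as R
import sys
st=arm.read_state(); M=R.from_quat(st['ee_rot']).as_matrix()
g=np.array([585,2,float(sys.argv[1]) if len(sys.argv)>1 else 200])
a=np.radians(-31.3); c,s=np.cos(a),np.sin(a); Y=np.array([-s,c,0]);X=np.array([c,s,0])
W=np.stack([X,-Y,[0,0,-1]],1)
print('pos',st['position'].round(1),'tool shift',(M.T@(g-st['position'])).round(1),'rot err(deg tool)',np.degrees(R.from_matrix(M.T@W).as_rotvec()).round(2))
F=st['contact_force'];print('F stand',np.round([F@X,F@Y,F[2]],1),'tq',st['wrist_torque'].round(2),'w',round(st['gripper_width'],1),round(st['grasp_force'],1),st['clock'])
d=st['position']-g; print('offset stand frame x,y,z of TCP',np.round([d@X,d@Y,st['position'][2]],1))
E
python3 go.py 150
```

```text
clock: 1.3
position: [369.6, 306.8, 229.3]
ee_rot: [0.963, -0.269, -0.0, 0.0]
contact_force: [0.5, -0.6, -0.4]
gripper_width: 85.2
grasp_force: 0.0
clock: 2.5
position: [554.8, 43.1, 229.2]
ee_rot: [0.963, -0.269, -0.0, 0.0]
contact_force: [-0.1, 0.6, 0.2]
gripper_width: 85.0
grasp_force: 0.0
pos [554.8  43.1 229.2] tool shift [47.1 19.4 79.2] rot err(deg tool) [0.02 0.04 0.07]
F stand [-0.4  0.4  0.2] tq [-0.02  0.05  0.04] w 85.0 0.0 2.5
offset stand frame x,y,z of TCP [-47.1  19.4 229.2]
```

```bash
python3 -m pendant '[[0.024,0.01,0,0,0,0,0.085],[0.023,0.0095,0,0,0,0,0.085],[0,0,0.03,0,0,0,0.085],[0,0,0.03,0,0,0,0.085],[0,0,0.03,0,0,0,0.085],[0,0,0.009,0,0,0,0.085],[0,0,0,0,0,0,0.085],[0,0,0,0,0,0,0.085]]'
python3 go.py 97
python3 - <<'E'
from h import *
o=np.zeros((600,800,3),np.uint8)
a=snap('scene','scene1')['image'][130:260,190:320,::-1];b=snap('top','top1')['image'][110:230,180:300,::-1]
o[:400,:400]=cv2.resize(a,(400,400),interpolation=3);o[:400,400:]=cv2.resize(b,(400,400),interpolation=3);cv2.imwrite('pics/c2.png',o[:400])
E
```

```text
clock: 3.3
position: [586.4, 2.3, 132.1]
ee_rot: [0.963, -0.269, 0.001, -0.0]
contact_force: [0.7, -1.1, -0.7]
gripper_width: 85.2
grasp_force: 0.0
pos [586.4   2.3 132.1] tool shift [-1.1  1.1 35.1] rot err(deg tool) [-0.08 -0.12  0.13]
F stand [ 1.1 -0.6 -0.7] tq [-0.03  0.02 -0.02] w 85.2 0.0 3.3
offset stand frame x,y,z of TCP [  1.    1.  132.1]
```

View pics/c2.png

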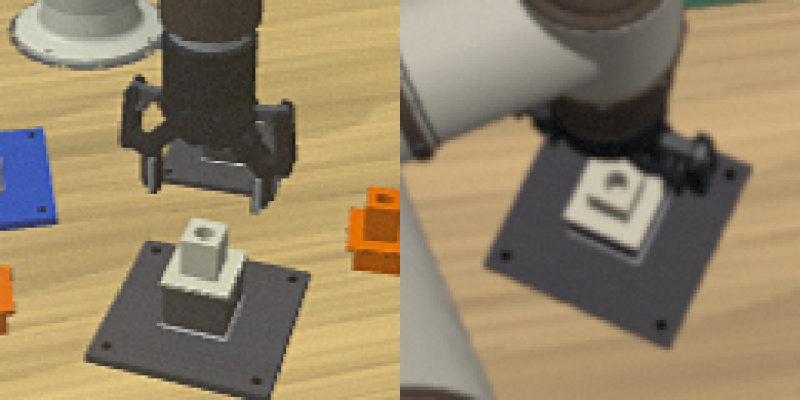

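The open fingers straddle the boss in both views (boss at crop (203,245) and (610,190)). I'll descend and close.

```bash
python3 -m pendant '[[-0.001,0.001,0.015,0,0,0,0.085],[0,0,0.015,0,0,0,0.085],[0,0,0.005,0,0,0,0.085],[0,0,0,0,0,0,0.085],[0,0,0,0,0,0,0.06],[0,0,0,0,0,0,0.04],[0,0,0,0,0,0,0.02],[0,0,0,0,0,0,0.02],[0,0,0,0,0,0,0.02],[0,0,0,0,0,0,0.02]]'
python3 go.py 97
```

```text
clock: 4.4
position: [584.5, 1.4, 96.4]
ee_rot: [0.963, -0.269, 0.001, -0.0]
contact_force: [-2.1, 1.9, 5.5]
gripper_width: 32.0
grasp_force: 59.9
pos [584.5   1.4  96.4] tool shift [ 0.1 -0.7 -0.6] rot err(deg tool) [-0.05 -0.06  0.05]
F stand [-2.8  0.5  5.5] tq [ 0.4   0.48 -0.06] w 32.0 59.9 4.4
offset stand frame x,y,z of TCP [-0.1 -0.7 96.4]
```

Gripped: width 32 mm, force 60 N. Now the first lean to the left, pivoting about the left bead (24 mm left of the axis and 44 mm below the TCP).

```bash
python3 -m pendant '[[0,-0.0008,-0.0004,-1,0,0,0.02],[0,-0.0008,-0.0004,-1,0,0,0.02],[0,-0.0008,-0.0004,-1,0,0,0.02],[0,-0.0008,-0.0004,-1,0,0,0.02],[0,-0.0008,-0.0005,-1,0,0,0.02],[0,0,0,0,0,0,0.02],[0,0,0,0,0,0,0.02]]'
python3 go.py 97
python3 - <<'E'
from h import *
o=np.zeros((450,800,3),np.uint8)
a=snap('scene','scene3')['image'][170:260,210:300,::-1];b=snap('top','top3')['image'][130:220,200:290,::-1]
o[:400,:400]=cv2.resize(a,(400,400),interpolation=3);o[:400,400:]=cv2.resize(b,(400,400),interpolation=3);cv2.imwrite('pics/c3.png',o[:400])
E
```

```text
clock: 5.1
position: [586.0, 3.9, 98.1]
ee_rot: [0.962, -0.269, -0.012, 0.043]
contact_force: [-3.6, -4.2, 6.8]
gripper_width: 31.8
grasp_force: 60.4
pos [586.    3.9  98.1] tool shift [0.2 2.  1.3] rot err(deg tool) [ 5.12 -0.01  0.04]
F stand [-0.9 -5.5  6.8] tq [-0.33  0.38 -0.07] w 31.8 60.4 5.1
offset stand frame x,y,z of TCP [-0.2  2.1 98.1]
```

View pics/c3.png

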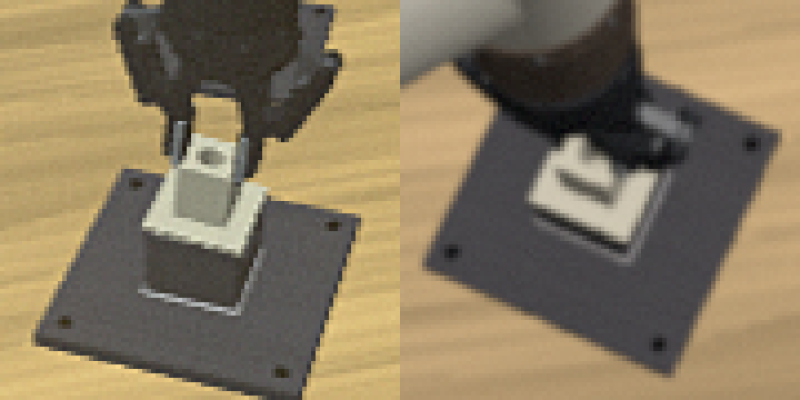

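The lean took: the flange's right (-y) corner rose about 4 px, from scene (242,223) to (242,219), while the left side stayed. The plate corners haven't moved. Next, the lean right over to the other side.

```bash
python3 -m pendant '[[0,0.0008,-0.0004,1,0,0,0.02],[0,0.0008,-0.0004,1,0,0,0.02],[0,0.0008,-0.0004,1,0,0,0.02],[0,0.0008,-0.0004,1,0,0,0.02],[0,0.0008,-0.0004,1,0,0,0.02],[0,0.0008,-0.0004,1,0,0,0.02],[0,0.0008,-0.0004,1,0,0,0.02],[0,0.0008,-0.0004,1,0,0,0.02],[0,0.0008,-0.0004,1,0,0,0.02],[0,0.0008,-0.0004,1,0,0,0.02],[0,0,0,0,0,0,0.02],[0,0,0,0,0,0,0.02]]'
python3 go.py 97
python3 - <<'E'
from h import *
a=snap('scene','scene4')['image'][170:260,210:300,::-1]
z=cv2.resize(a,(540,540),interpolation=3);cv2.imwrite('pics/c4.png',z)
E
```

```text
clock: 6.4
position: [581.8, -2.1, 101.3]
ee_rot: [0.962, -0.269, 0.012, -0.042]
contact_force: [3.0, 1.0, -5.2]
gripper_width: 32.2
grasp_force: 60.5
pos [581.8  -2.1 101.3] tool shift [ 0.6 -4.7  4.8] rot err(deg tool) [-5.    0.03  0.02]
F stand [ 2.   2.4 -5.2] tq [-0.2  -0.43 -0.03] w 32.2 60.5 6.4
offset stand frame x,y,z of TCP [ -0.6  -5.1 101.3]
```

View pics/c4.png

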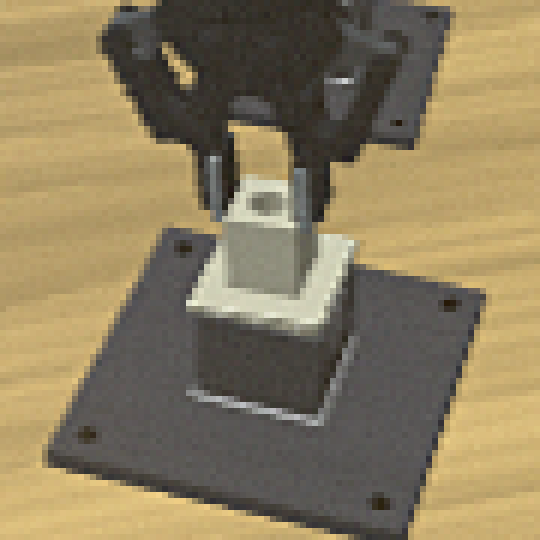

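The boss now leans right, with its top hole at crop (266,200) and the flange raised off the rim. The stand hasn't moved. Next, lean left and right again.

```bash
python3 -m pendant '[[0,-0.0009,-0.0004,-1,0,0,0.02],[0,-0.0009,-0.0004,-1,0,0,0.02],[0,-0.0009,-0.0004,-1,0,0,0.02],[0,-0.0009,-0.0004,-1,0,0,0.02],[0,-0.0009,-0.0004,-1,0,0,0.02],[0,-0.0009,-0.0004,-1,0,0,0.02],[0,-0.0009,-0.0004,-1,0,0,0.02],[0,-0.0009,-0.0004,-1,0,0,0.02],[0,-0.0009,-0.0004,-1,0,0,0.02],[0,-0.0009,-0.0004,-1,0,0,0.02],[0,-0.0005,-0.0002,-0.5,0,0,0.02],[0,0,0,0,0,0,0.02]]'
python3 go.py 97
```

```text
clock: 7.65
position: [586.4, 6.1, 105.2]
ee_rot: [0.962, -0.269, -0.014, 0.047]
contact_force: [1.5, -0.1, -17.7]
gripper_width: 31.6
grasp_force: 61.3
pos [586.4   6.1 105.2] tool shift [0.9 3.4 8.5] rot err(deg tool) [5.58 0.07 0.04]
F stand [  1.3   0.7 -17.7] tq [ 0.51 -1.03 -0.02] w 31.6 61.3 7.65
offset stand frame x,y,z of TCP [ -0.9   4.3 105.2]
```

```bash
python3 -m pendant '[[0,0.0009,-0.0004,1,0,0,0.02],[0,0.0009,-0.0004,1,0,0,0.02],[0,0.0009,-0.0004,1,0,0,0.02],[0,0.0009,-0.0004,1,0,0,0.02],[0,0.0009,-0.0004,1,0,0,0.02],[0,0.0009,-0.0004,1,0,0,0.02],[0,0.0009,-0.0004,1,0,0,0.02],[0,0.0009,-0.0004,1,0,0,0.02],[0,0.0009,-0.0004,1,0,0,0.02],[0,0.0009,-0.0004,1,0,0,0.02],[0,0.0005,-0.0002,0.5,0,0,0.02],[0,0,0,0,0,0,0.02]]'
python3 go.py 97
python3 - <<'E'
from h import *
a=snap('scene','scene5')['image'][170:260,210:300,::-1]
z=cv2.resize(a,(540,540),interpolation=3);cv2.imwrite('pics/c5.png',z)
E
```

```text
clock: 8.85
position: [581.3, -2.5, 110.0]
ee_rot: [0.962, -0.269, 0.011, -0.042]
contact_force: [-0.0, -1.1, -21.7]
gripper_width: 31.6
grasp_force: 62.0
pos [581.3  -2.5 110. ] tool shift [ 0.8 -4.7 13.4] rot err(deg tool) [-4.94  0.07  0.02]
F stand [  0.5  -0.9 -21.7] tq [-1.43  0.8   0.06] w 31.6 62.0 8.85
offset stand frame x,y,z of TCP [ -0.8  -5.8 110. ]
```

View pics/c5.png

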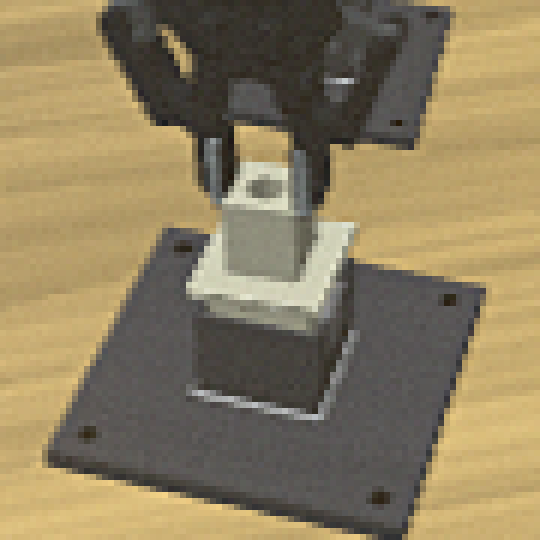

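The bushing is walking out: the plug now shows below the flange at crop (265,312), and the stand is flat. The upward pull has grown to 22 N, near the stand's weight, so I'll ease off vertically on the next leans.

```bash
python3 -m pendant '[[0,-0.001,0.001,-1,0,0,0.02],[0,-0.001,-0.0003,-1,0,0,0.02],[0,-0.001,-0.0003,-1,0,0,0.02],[0,-0.001,-0.0004,-1,0,0,0.02],[0,-0.001,-0.0004,-1,0,0,0.02],[0,-0.001,-0.0004,-1,0,0,0.02],[0,-0.001,-0.0004,-1,0,0,0.02],[0,-0.001,-0.0004,-1,0,0,0.02],[0,-0.001,-0.0004,-1,0,0,0.02],[0,-0.001,-0.0003,-1,0,0,0.02],[0,-0.0005,0,-0.5,0,0,0.02],[0,0,0,0,0,0,0.02]]'
python3 go.py 97
```

```text
clock: 10.1
position: [587.9, 7.3, 112.5]
ee_rot: [0.962, -0.269, -0.013, 0.046]
contact_force: [-1.5, -1.7, -20.4]
gripper_width: 32.0
grasp_force: 62.4
pos [587.9   7.3 112.5] tool shift [ 0.3  4.5 16. ] rot err(deg tool) [ 5.49 -0.03  0.06]
F stand [ -0.4  -2.3 -20.4] tq [ 0.99 -0.1  -0.02] w 32.0 62.4 10.1
offset stand frame x,y,z of TCP [ -0.3   6.  112.5]
```

```bash
python3 -m pendant '[[0,0.001,0.001,1,0,0,0.02],[0,0.001,-0.0003,1,0,0,0.02],[0,0.001,-0.0003,1,0,0,0.02],[0,0.001,-0.0004,1,0,0,0.02],[0,0.001,-0.0004,1,0,0,0.02],[0,0.001,-0.0004,1,0,0,0.02],[0,0.001,-0.0004,1,0,0,0.02],[0,0.001,-0.0004,1,0,0,0.02],[0,0.001,-0.0004,1,0,0,0.02],[0,0.001,-0.0003,1,0,0,0.02],[0,0.0005,0,0.5,0,0,0.02],[0,0,0,0,0,0,0.02]]'
python3 go.py 97
python3 - <<'E'
from h import *
a=snap('scene','scene6')['image'][170:260,210:300,::-1]
z=cv2.resize(a,(540,540),interpolation=3);cv2.imwrite('pics/c6.png',z)
E
```

```text
clock: 11.3
position: [584.3, -2.3, 118.4]
ee_rot: [0.962, -0.268, 0.015, -0.043]
contact_force: [-4.1, -0.9, -2.8]
gripper_width: 31.9
grasp_force: 64.2
pos [584.3  -2.3 118.4] tool shift [-1.7 -2.2 21.6] rot err(deg tool) [-5.16 -0.3   0.12]
F stand [-3.  -2.9 -2.8] tq [-0.81  1.63 -0.01] w 31.9 64.2 11.3
offset stand frame x,y,z of TCP [  1.6  -4.1 118.4]
```

View pics/c6.png

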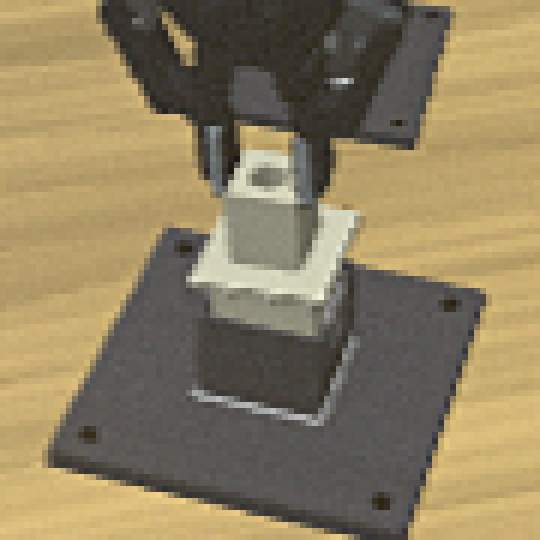

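It has come free of the beads: lift is 22 mm and the pull has dropped to 3 N. I'll straighten and centre it, then lift slowly.

```bash
python3 -m pendant '[[-0.0003,-0.0008,0,-1.3,0,0,0.02],[-0.0003,-0.0008,0,-1.3,0,0,0.02],[-0.0003,-0.0008,0,-1.3,0,0,0.02],[0,-0.0008,0,-1.3,0.3,0,0.02],[0,0,0,0,0,0,0.02],[0,0,-0.001,0,0,0,0.02],[0,0,-0.001,0,0,0,0.02],[0,0,0,0,0,0,0.02]]'
python3 go.py 144
```

```text
clock: 12.15
position: [585.9, 2.4, 119.1]
ee_rot: [0.963, -0.269, 0.005, 0.001]
contact_force: [-0.4, 1.9, 6.1]
gripper_width: 31.9
grasp_force: 65.3
pos [585.9   2.4 119.1] tool shift [ -0.3   0.8 -24.9] rot err(deg tool) [-0.07 -0.62  0.12]
F stand [-1.4  1.4  6.1] tq [ 0.8  -0.01  0.01] w 31.9 65.3 12.15
offset stand frame x,y,z of TCP [  0.5   0.8 119.1]
```

```bash
python3 -m pendant '[[0,0.0005,-0.002,0,-0.5,0,0.02],[0,0.0005,-0.002,0,0,0,0.02],[0,0,-0.002,0,0,0,0.02],[0,0,-0.002,0,0,0,0.02],[0,0,0,0,0,0,0.02]]'
python3 go.py 144
```

```text
clock: 12.65
position: [582.1, -0.0, 125.0]
ee_rot: [0.963, -0.269, -0.003, 0.002]
contact_force: [0.7, -0.3, -1.0]
gripper_width: 32.0
grasp_force: 64.5
pos [582.1  -0.  125. ] tool shift [  1.3  -3.1 -19. ] rot err(deg tool) [0.27 0.23 0.04]
F stand [ 0.8  0.1 -1. ] tq [ 0.01 -0.04 -0.02] w 32.0 64.5 12.65
offset stand frame x,y,z of TCP [ -1.4  -3.2 125. ]
```

```bash
python3 -m pendant '[[0.001,-0.002,-0.003,0,0,0,0.02],[0,0,-0.003,0,0,0,0.02],[0,0,-0.003,0,0,0,0.02],[0,0,-0.003,0,0,0,0.02],[0,0,-0.003,0,0,0,0.02],[0,0,-0.003,0,0,0,0.02],[0,0,0,0,0,0,0.02],[0,0,0,0,0,0,0.02],[0,0,0,0,0,0,0.02],[0,0,0,0,0,0,0.02],[0,0,0,0,0,0,0.02]]'
python3 go.py 143
python3 - <<'E'
from h import *
a=snap('scene','scene7')['image'][150:260,210:300,::-1];b=snap('top','top7')['image'][110:220,200:290,::-1]
cv2.imwrite('pics/c7.png',np.hstack([cv2.resize(i,(400,489),interpolation=3) for i in(a,b)]))
E
```

```text
clock: 13.75
position: [584.4, 1.6, 142.9]
ee_rot: [0.963, -0.269, -0.002, 0.001]
contact_force: [0.7, 0.2, -1.6]
gripper_width: 31.7
grasp_force: 64.5
pos [584.4   1.6 142.9] tool shift [ 0.3 -0.7 -0.1] rot err(deg tool) [0.21 0.21 0.04]
F stand [ 0.5  0.5 -1.6] tq [ 0.03 -0.02  0.05] w 31.7 64.5 13.75
offset stand frame x,y,z of TCP [ -0.3  -0.7 142.9]
```

View pics/c7.png

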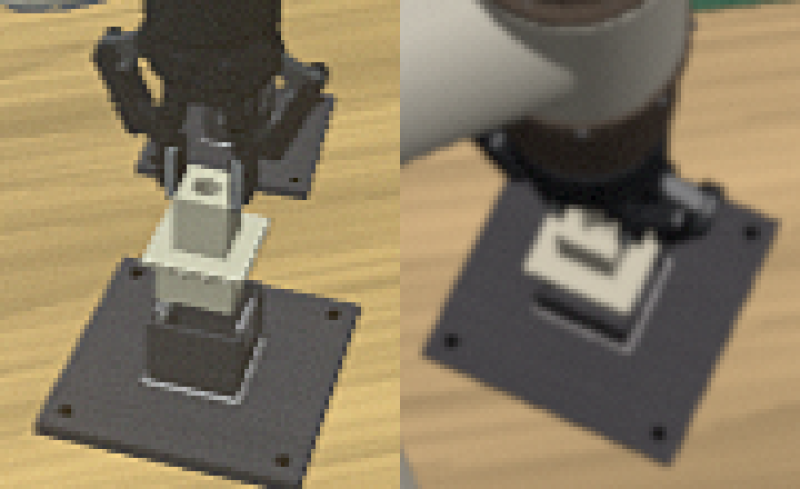

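The bushing is out and above the socket: hole at scene ≈(255.7,191.7), the rim's interior visible below the plug, and the stand flat in place. I'll check the height from the hole's pixel.

```bash
python3 - <<'E'
from h import *
s=load('scene7')
for z in (142,147,152,157): print(z,atz(s,210+205/4.444-.4,150+187/4.444-.4,z).round(1))
for z in (72,77,82): print('plug corner',z,atz(s,210+238/4.444-.4,150+313/4.444-.4,z).round(1))
a=np.radians(-31.3);c,d=np.cos(a),np.sin(a);print('expected +x+y plug corner',585+26*c-24*d,2+26*d+24*c)
E
```

```text
142 [571.9   3.9 142. ]
147 [578.3   2.1 147. ]
152 [5.847e+02 3.000e-01 1.520e+02]
157 [591.   -1.4 157. ]
plug corner 72 [611.5  15.5  72. ]
plug corner 77 [616.9  13.8  77. ]
plug corner 82 [622.3  12.2  82. ]
expected +x+y plug corner 619.6843882685612 8.999515014320133
```

The boss top is at z ≈ 152 and the plug's underside at ≈ 78, so it is 18 mm above the rim, centred, still and upright. I'll hand it in.

```bash
python3 -c "
from bench import arm
print(arm.job_done())"
```

```text
the job is handed in; nothing more can be done
None
```

The bushing was rocked left and right out of its socket and is held upright about 18 mm above the rim, with the stand flat in place; the job is handed in, but no pass or fail result came back.

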